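Lock the bangle stand and press its price holder home

TASK

Make the bangle stand ready for the shop window: first swing its security bar fully closed until it rests in the catch; then take the blue price holder from its wooden rack, slip its thin black blade down behind the white lip on the stand's customer side (away from the robot), and press it fully home against the sprung orange shoe in the pocket. The shoe pushes it back up if let go, so finish while still holding the holder upright and pressed fully home, with the bar still closed; leave the ring box, the loupe and the loose bangle where they are.

Things in the scene. Friction and masses are not known exactly. Their poses are not given: they have to be found in the camera images.
- stand: Grey bangle display stand, fixed: plinth 150 (x) x 260 (y) mm, 50 mm high, low rim to 65 mm, flat bangles on top. Origin: centre of its underside, on the counter; +x is the customer side, away from the robot; z up. A steel catch for the bar, open to +x, stands at y = -112 mm, top at z = 90 mm. The label pocket is on the +x side, see point pocket.
- pocket (a point): Middle of the label pocket at lip height, stand frame (84.5, 0, 50) mm, same axes. The slot, open at the top, lies between the front board (face at x = 80, top z = 65) and a white lip (inner face x = 89, 5 thick, top z = 50; over it a guide flares away to x = 100 at z = 60). It is 9 mm wide in x, 70 mm long in y, closed at both ends by cheeks.
- bar (a joint): Angle (rad) of the steel security bar about its vertical hinge: 0 = closed, along the stand's y axis, in the catch (a hard stop); grows to 1.2 as the free end swings out to the stand's +x, over the pocket. Starts between 0.5 and 0.9. Light friction (about 0.08 N m) keeps it where it is left.
- bar_hinge (a point): Hinge point of the bar, at stand frame (0, 105, 79) mm, at the bar's mid-height. The bar is 8 mm thick, 10 mm high (z 74 to 84 mm) and 220 mm long; at angle q it points from here along stand direction (sin q, -cos q).
- bar_tab (a point): Top of the red upright tab on the bar, 165 mm from the hinge: a post 14 x 14 mm, standing from the bar's top (z = 84) up to z = 129 mm. Push it, or pinch it, to swing the bar. Axes: x across the bar (towards opening), y along the bar towards the hinge.
- shoe (a joint): Travel (m) of the sprung orange shoe in the pocket, pressed downwards: 0 = up (its top face at stand z = 34 mm), 0.010 = bottomed on a hard stop (top face at z = 24 mm): that is fully home. It takes about 3 N to start and 7 N to bottom.
- holder: Loose price holder, about 60 g, 95 mm tall, 60 mm wide (its y). Lower 50 mm: black blade 5 mm thick (its x). From 50 to 95 mm up: blue head with white cards, 12 mm thick; grip it there across its thickness (x). Both faces are alike, either way round will do. Origin: centre of the blade's lower edge; z up. Starts upright in the rack.
- holder_foot (a point): Centre of the blade's lower edge (same point as the holder's origin).
- holder_grip (a point): Middle of the blue head, 75 mm above the blade's lower edge.
- rack: Dark wooden rack, fixed, 40 (x) x 90 (y) x 35 mm high, with a slot 8 x 70 mm along its y, 25 mm deep (floor 10 mm above the counter), in which the holder stands loosely; it lifts straight out. Origin: centre of its underside. It may be on the left or the right of the stand.
- ringbox: Red closed ring box, 70 x 70 x 46 mm, loose; leave it alone. Origin: centre of its underside.
- loupe: Black stepped round loupe, 48 mm across, 28 mm high, loose; leave it alone. Origin: centre of its underside.
- bangle: Loose gold-coloured bangle lying flat, 68 mm across, 8 mm high; leave it alone. Origin: centre of its underside.
Mind the look-alikes: they are no part of the job. What is meant by the holder is not red, and is the larger of those in its own colour.

How it is judged:
On the way, in this order (a step that is already met when the one before it is completed fails the run):
1. the security bar is swung closed into its catch (value of joint bar below 0.06 rad), for 0.2 s.
2. the price holder is behind the lip, pressed home against the shoe (value of joint bar below 0.06 rad and value of joint shoe above 0.008 m and contact force between holder and stand above 3 N and x of holder_foot in the frame of stand between 0.078 and 0.091 m and y of holder_foot in the frame of stand between -0.012 and 0.012 m and angle between holder's own z axis and vertical below 0.12 rad and contact force between the fingers and holder above 1 N), for 0.3 s.
At the end, for the whole second after the job is handed in: Bar below 0.06 rad; fingers still on the holder, which is at rest, within 0.12 rad of upright, its lower edge at stand x 78 to 91 mm and y within 12 mm; shoe pressed more than 8 of its 10 mm; over 3 N between holder and stand (all of step 2 and linear speed of holder below 0.02 m/s); the arm keeps its last pose, push and grip.
It fails at once if the ringbox is moved by more than 20 mm (distance of ringbox from where it was at the start of the episode above 0.02 m).
It fails at once if the loupe is moved by more than 20 mm (distance of loupe from where it was at the start of the episode above 0.02 m).
It fails at once if the bangle is moved by more than 20 mm (distance of bangle from where it was at the start of the episode above 0.02 m).
It also fails if it takes over 61 s, if anything falls off the work surface, if the arm or the gripper's body presses on something with over 40 N, if the wrist force passes 120 N, or if a joint passes its speed limit or range.

ROBOT

A 7-joint arm with a two-finger parallel gripper is mounted at the origin on the work surface. World frame = base frame: x ahead of the robot, y to its left, z up, the work surface at z = 0. Lengths are in m, angles in rad, forces in N, time in s.
With the tool pointing down it reaches from about 0.425 to 0.825 m from the base axis. Payload 3.6 kg.
Tool frame: the origin (TCP) lies at the very end of the fingers, on their centre line; the grasp point (between the pads) lies 19 mm behind it; z points along the fingers, y is the line along which they close (so a half turn about z gives the same grasp; the last joint's range is limited). The gripper opens to 93 mm and grips with 3 to 60 N. Pads are 15 mm wide; open, the fingers measure 128 mm over their backs; the gripper's body (75 mm by 188 mm) begins 65 mm behind the grasp point.
Start: joints at [1.137, 0.615, -0.013, 1.423, 0.008, 1.103, -0.04], TCP at [0.257, -0.597, 0.219] pointing down, gripper open.
Joint ranges: [-3.12, 3.12], [-0.3, 2.06], [-1.34, 1.32], [0.26, 2.42], [-1.36, 4.5], [0.01, 1.98], [-2.84, 2.84]. Speed limits (rad/s): [2.79, 2.79, 3.14, 3.14, 3.14, 3.14, 3.14].

INTERFACE

Orientations are given as a unit quaternion [w, x, y, z].
In Python, from workcell import robot, imaging, order gives the robot as it stands.
- The arm moves only by the tool play_rows, never from a script. Its argument "series" is a list of rows, each an object of numbers: "ax", "ay", "az": the turn, a rotation vector about the tool's x, y, z in rad; "tx", "ty", "tz": the shift along the tool's x, y, z in m; "grip": the opening, from -1 (shut) to 1 (fully open). A call has 1 to 10 rows; each row shifts and turns the commanded pose from where the row before left it, along the tool's axes as they then stand; what a row does not reach is not made up. A row lasts 1/12 s, in which the tool goes at most 41.7 mm and 7.16 degrees, less where a joint would pass 70% of its speed; a pose out of reach is approached as far as the arm can. A call is refused whole if a number of a shift passes 0.0417 or a number of a turn 0.125, either way. A call with a gripper value outside its range is refused whole. The fingers move at their own pace and stop on an object; "newtons" is the grip in N (left out, the last holds). Time passes only in rows, so rows that do not move let the fingers close. It gives the time, the measured TCP pose, the force, the opening and the grip force at its end, in the units of the state.
- robot.state(): the state, without advancing time (a new reading comes with each control period).
- imaging.snapshot(name): name is "side" or "top"; returns a dict with "image" (420x560x3 uint8, red, green, blue), "fx", "fy", "cx", "cy" (pixels), "dist" ([k1, k2, p1, p2, k3] as OpenCV has them; the pictures are not rectified), "R" (3x3) and "t" (3): a world point X has camera coordinates R X + t. Camera axes: x right, y down, z forward; pixel columns grow to the right and rows downward; lengths in m; the calibration is good to about 2 mm. A picture is of the moment at which its call begins. There is no depth.
- order.finish_job(): hands the job in; it is judged then, once.
The state is a dict: "clock": time; "q": joint angles; "joint_vel": joint speeds; "joint_torque": joint torques, N m; "ee_pos": TCP position; "eef_rot": TCP orientation; "force": force on the tool from outside, world axes, zero at the start; "ft_torque": the same for the moment, N m; "opening": finger opening in m; "grip_force": force on a finger pad.
Only numpy, scipy, OpenCV 4.12 (cv2) and the standard library are available. Lean on these libraries where they do the work, as an engineer would, in place of code of your own. Each camera call takes 0.05 s, during which the arm holds its last target. There are 200 camera calls.

## Working session

There is one attempt and no reset: what is moved stays moved. The work goes in short steps, Python scripts to look and compute and a tool call to move; the robot and the scene stay as the last step left them, time stands still between calls to the robot, and variables do not carry over. Pictures are saved under pics/ and viewed, at most 10 in all, crops included, and the job is handed in when it is done.

Besides the shell and the picture viewer there is one more tool, called after "Emit:" as name(argument=value, ...), one argument or row to a line, values as JSON. play_rows: Moves the arm, as the interface text tells. Its arguments: {"type":"object","properties":{"series":{"type":"array","items":{"type":"object","properties":{"ax":{"type":"number"},"ay":{"type":"number"},"az":{"type":"number"},"tx":{"type":"number"},"ty":{"type":"number"},"tz":{"type":"number"},"grip":{"type":"number"}}}},"newtons":{"type":"number"}},"required":["series"]}

```bash
mkdir -p pics; python3 - <<'E'
from workcell import robot, imaging
import cv2,pickle
for n in("top","side"):
    s=imaging.snapshot(n); pickle.dump(s,open(f"{n}.pkl","wb"))
    cv2.imwrite(f"pics/{n}0.png",cv2.resize(s["image"][:,:,::-1],(800,600),interpolation=cv2.INTER_CUBIC))
    print({k:v for k,v in s.items() if k!="image"})
print(robot.state())
E
```

```text
{'fx': 499.39426095223536, 'fy': 499.39426095223536, 'cx': 275.38107616292444, 'cy': 210.3295575576075, 'dist': array([-0.09959528,  0.        ,  0.        ,  0.        ,  0.        ]), 'R': array([[ 0.0284136 , -0.99948539,  0.01488694],
       [-0.98810764, -0.03033539, -0.15074166],
       [ 0.15111569, -0.01042679, -0.98846109]]), 't': array([-0.01170207,  0.55326469,  1.20946965])}
{'fx': 508.01332386402476, 'fy': 508.01332386402476, 'cx': 277.72227960229884, 'cy': 201.71303561701498, 'dist': array([0.00861459, 0.        , 0.        , 0.        , 0.        ]), 'R': array([[-0.98018858, -0.19701314, -0.02040041],
       [-0.10883484,  0.62179058, -0.77558458],
       [ 0.16548514, -0.75799887, -0.63091392]]), 't': array([0.53904817, 0.13973577, 1.40867611])}
{'clock': 0.1, 'q': array([ 1.13747513,  0.61581329, -0.01262273,  1.42470966,  0.00807284,
        1.10339812, -0.0404061 ]), 'joint_vel': array([ 0.00083196, -0.00409321,  0.0008838 , -0.00301886,  0.00032151,
       -0.00152688,  0.00160116]), 'joint_torque': array([ 7.87405206e-04, -4.60042870e+01,  2.09817127e-01, -1.66245389e+01,
       -6.11825706e-02,  1.68751023e-02,  1.24933194e-04]), 'ee_pos': array([ 0.2569437 , -0.59629661,  0.21761257]), 'eef_rot': array([-1.11614496e-03,  9.79377411e-01,  2.02036108e-01, -2.30088531e-04]), 'force': array([-0.00784825, -0.1714249 , -0.22096652]), 'ft_torque': array([-0.02587301, -0.02367067, -0.0408625 ]), 'grip_force': 0.0, 'opening': 0.09327008268598394}
```

View pics/top0.png

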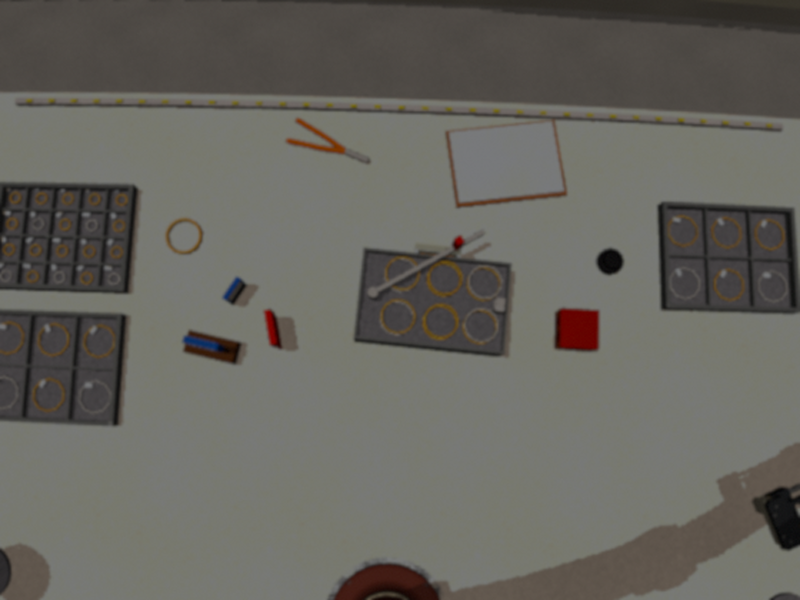

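View pics/side0.png

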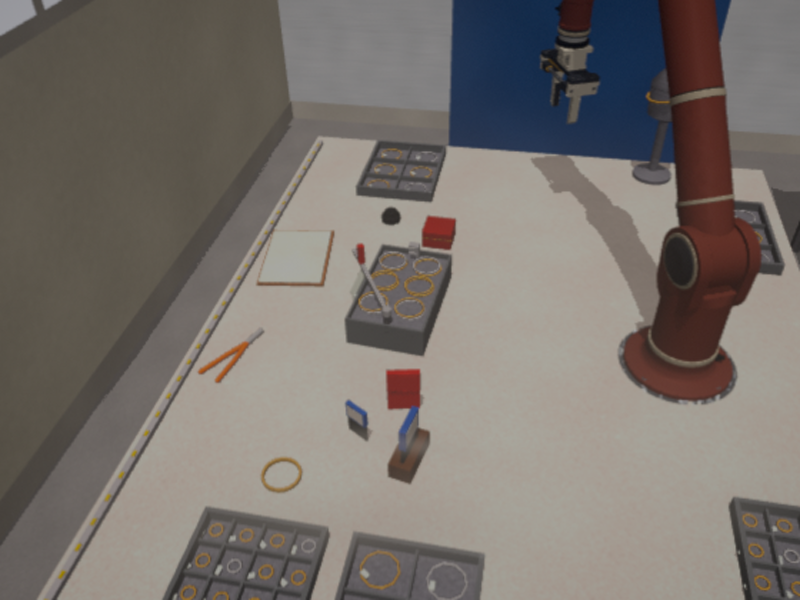

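The top view shows the stand around (433,300), with the bar open and its red tab at (458,243). The rack with the large blue holder is at (212,347). The small blue look-alike is at (234,290) and the red one at (272,328). Next I'll zoom in for exact pixels.

```bash
python3 - <<'E'
import cv2,pickle
def crop(n,x,y,w,h,k,o):
    im=pickle.load(open(f"{n}.pkl","rb"))["image"][y:y+h,x:x+w,::-1]
    im=cv2.convertScaleAbs(cv2.resize(im,None,fx=k,fy=k,interpolation=cv2.INTER_CUBIC),alpha=1.7)
    for i in range(0,w,10): cv2.putText(im,str(x+i) if i%20==0 else "|",(i*k,8),0,.3,(255,0,255),1)
    for i in range(0,h,10): cv2.putText(im,str(y+i),(0,i*k+3),0,.3,(255,0,255),1)
    return im
a=crop("top",245,150,120,106,6,0); cv2.imwrite("pics/a.png",a[:600])
import numpy as np
b=crop("top",125,225,50,36,8,0); c=crop("side",265,275,50,70,8,0)
o=np.zeros((560,800,3),np.uint8); o[:288,:400]=b; o[:,400:]=c; cv2.imwrite("pics/b.png",o)
E
```

```text
(no output)
```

View pics/a.png

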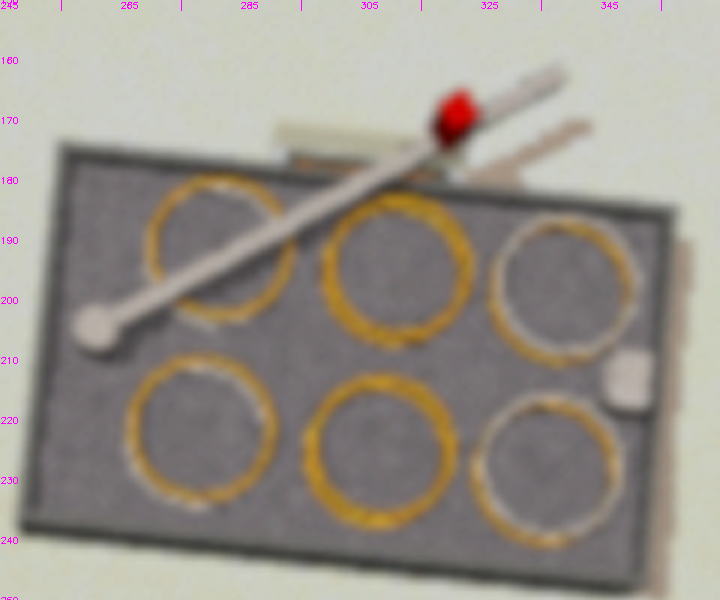

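View pics/b.png

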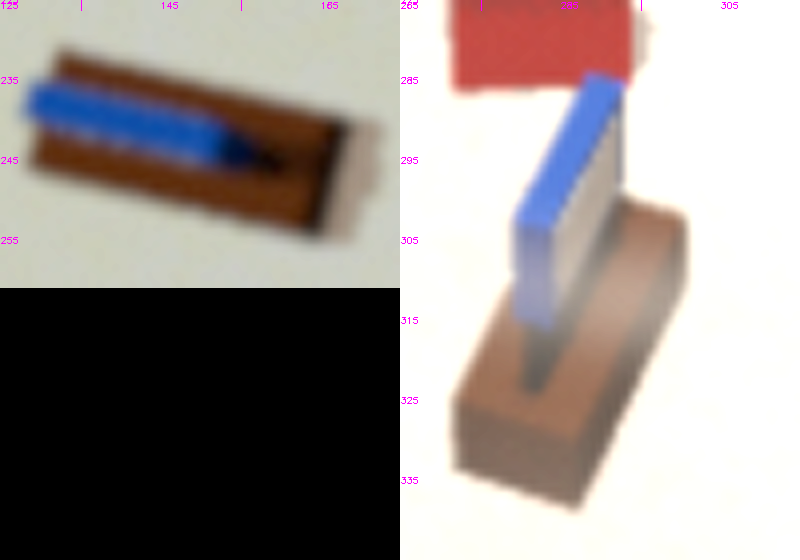

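The crops give usable corners. In crop a, the stand rim is at (60,145), (676,210), (637,594) and (20,533), the hinge at (98,327) and the tab at about (460,105). Crop b shows the rack and blue head corners. I'll fit the poses next.

```bash
cat > h.py <<'E'
import cv2,pickle,numpy as np
from scipy.optimize import least_squares
C={n:pickle.load(open(f"{n}.pkl","rb")) for n in("top","side")}
def proj(n,X):
    c=C[n];K=np.array([[c["fx"],0,c["cx"]],[0,c["fy"],c["cy"]],[0,0,1]])
    return cv2.projectPoints(np.atleast_2d(np.float64(X)),cv2.Rodrigues(c["R"])[0],c["t"],K,c["dist"])[0][:,0]
def w(p,L):
    c,s=np.cos(p[2]),np.sin(p[2]); L=np.atleast_2d(np.float64(L))
    return np.c_[p[0]+c*L[:,0]-s*L[:,1],p[1]+s*L[:,0]+c*L[:,1],L[:,2]]
def fit(obs,p0):
    f=lambda p:np.concatenate([(proj(n,w(p,[L]))[0]-px) for n,L,px in obs])
    r=least_squares(f,p0); return r.x,r.fun.reshape(-1,2)
E
python3 - <<'E'
from h import *
np.set_printoptions(precision=4,suppress=True)
a=lambda u,v:np.array([245+u/6,150+v/6]); b=lambda u,v:np.array([125+u/8,225+v/8]); c=lambda u,v:np.array([265+(u-400)/8,275+v/8])
f=lambda u,v:np.array([u,v])*.7
S,r=fit([("top",(.075,.13,.065),a(60,145)),("top",(.075,-.13,.065),a(676,210)),("top",(-.075,-.13,.065),a(637,590)),("top",(-.075,.13,.065),a(20,530)),
 ("side",(.075,.13,.065),f(347,317)),("side",(-.075,.13,.065),f(425,331)),("side",(-.075,-.13,.065),f(452,256))],[.6,0,0]); print("stand",S);print(r)
R,r=fit([("top",(.02,.045,.035),b(65,48)),("top",(.02,-.045,.035),b(332,117)),("top",(-.02,-.045,.035),b(303,230)),("top",(-.02,.045,.035),b(28,170)),
 ("side",(.02,.045,.035),c(455,400)),("side",(-.02,.045,.035),c(580,440)),("side",(-.02,-.045,.035),c(687,215)),("side",(.02,.045,0),c(455,468)),("side",(-.02,.045,0),c(578,508))],[.5,.35,0]); print("rack",R);print(r)
H,r=fit([("side",(.006,-.03,.105),c(588,72)),("side",(-.006,-.03,.105),c(622,90)),("side",(-.006,.03,.105),c(555,225)),("side",(.006,.03,.105),c(515,212)),("side",(-.006,.03,.06),c(553,327)),("side",(.006,.03,.06),c(515,322)),
 ("top",(.006,.03,.105),b(30,82)),("top",(-.006,.03,.105),b(22,115))],R); print("holder",H);print(r)
# holder in rack frame
d=w([0,0,-R[2]],[[*(H[:2]-R[:2]),0]]);print("holder in rack",d)
g=lambda q,l,z:w(S,[[l*np.sin(q),.105-l*np.cos(q),z]])[0]
res=least_squares(lambda q:np.r_[proj("top",g(q[0],.22,.084))[0]-a(566,72),proj("top",g(q[0],.165,.129))[0]-a(461,104),proj("side",g(q[0],.165,.129))[0]-f(360,246)],[.7])
print("q",res.x,res.fun,"tab",g(res.x[0],.165,.129))
print("hinge px err",proj("top",w(S,[[0,.105,.088]]))-a(98,325),"catch",proj("top",w(S,[[0,-.112,.09]]))-a(630,370))
E
```

```text
stand [ 0.5489 -0.0631 -0.075 ]
[[-1.2122  2.2453]
 [-0.0035  2.3656]
 [ 1.6998 -1.0823]
 [-1.2937 -2.1113]
 [ 0.9187  0.5745]
 [-1.8268 -0.2458]
 [-0.4429 -2.3216]]
rack [ 0.4624  0.3244 -0.1934]
[[-1.5713  0.0214]
 [-0.5664 -0.6038]
 [-0.9121  0.8516]
 [-1.0321  0.2441]
 [-0.3439 -1.299 ]
 [-0.0998 -1.1154]
 [ 0.0703 -1.2504]
 [ 0.0674 -0.6386]
 [ 0.2752 -0.4551]]
holder [ 0.4621  0.3256 -0.1919]
[[ 0.14   -0.9145]
 [ 0.6552 -1.7585]
 [-0.4786  0.1047]
 [-0.3905  0.2114]
 [ 0.0194 -0.0174]
 [-0.0257 -0.914 ]
 [-1.1144 -0.1993]
 [-1.4086  0.5917]]
holder in rack [[-0.0006  0.0011  0.    ]]
q [0.6281] [-1.5108 -0.0245 -1.162   1.1687  0.5159 -1.3834] tab [ 0.6435 -0.0987  0.129 ]
hinge px err [[-0.937   1.4333]] catch [[-0.27    3.1715]]
```

```bash
cat > ov.py <<'E'
from h import *
def boxed(n,P,x,y,wd,ht,k,polys):
    im=cv2.convertScaleAbs(cv2.resize(C[n]["image"][y:y+ht,x:x+wd,::-1],None,fx=k,fy=k,interpolation=cv2.INTER_CUBIC),alpha=1.6)
    for L,col in polys:
        p=((proj(n,w(P,L))-[x,y]+.5)*k).astype(np.int32); cv2.polylines(im,[p],False,col,1)
    return im
E
python3 - <<'E'
from ov import *
np.set_printoptions(precision=4,suppress=True)
a=lambda u,v:np.array([245+u/6,150+v/6]); f=lambda u,v:np.array([u,v])*.7
S,r=fit([("top",(.075,.13,.065),a(60,145)),("top",(.075,-.13,.065),a(676,210)),("top",(-.075,-.13,0.0),a(637,594)),("top",(-.075,.13,0.0),a(20,533)),
 ("top",(0,.105,.088),a(98,325))],[.6,0,0]); print("stand",S);print(r)
rect=lambda x,y,z:[(x,y,z),(-x,y,z),(-x,-y,z),(x,-y,z),(x,y,z)]
G,Rr,B,Y=(0,255,0),(0,0,255),(255,0,0),(0,255,255)
q=.64;bar=[(0,.105,.084),(.22*np.sin(q),.105-.22*np.cos(q),.084)]
pk=[(.08,.035,.065),(.08,-.035,.065)];lip=[(.094,.035,.05),(.094,-.035,.05)];fl=[(.1,.035,.06),(.1,-.035,.06)]
polys=[(rect(.075,.13,.065),G),(rect(.075,.13,0),Rr),(bar,B),(pk,Y),(lip,(255,255,0)),(fl,(255,0,255)),([(.0,-.112,.09),(.0,-.112,.05)],B)]
A=boxed("top",S,245,155,120,100,5,polys);Bm=boxed("side",S,235,160,50,100,4,polys)
Bm=boxed("side",S,240,165,80,83,5,polys)
o=np.zeros((500,1000,3),np.uint8);o[:500,:600]=A;o[:415,600:]=Bm
cv2.imwrite("pics/c.png",cv2.resize(o,(800,400),interpolation=cv2.INTER_AREA))
E
```

```text
stand [ 0.5523 -0.0655 -0.0696]
[[-0.3819  1.2203]
 [ 0.8242  0.7955]
 [-1.425  -1.3067]
 [ 0.8657 -1.0749]
 [ 0.0856  0.3305]]
```

View pics/c.png

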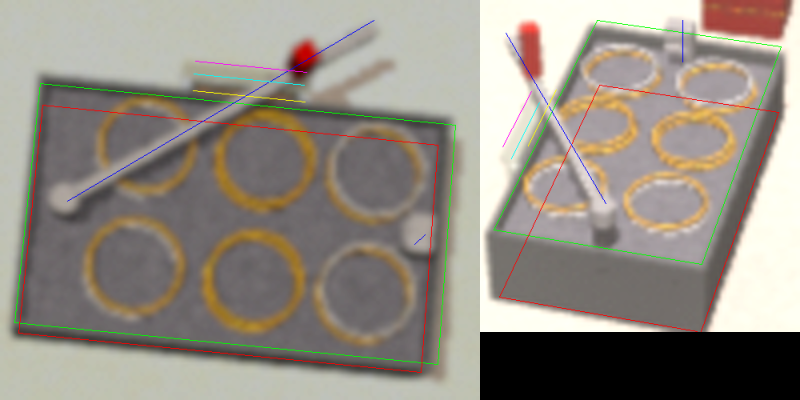

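```bash
python3 - <<'E'
from h import *
np.set_printoptions(precision=4,suppress=True)
a=lambda u,v:np.array([245+u/6,150+v/6])-.3; c=lambda u,v:np.array([240+(u-480)/4,165+v/4])-.4
T=[("top",(.08,.13,.065),a(60,145)),("top",(.08,-.13,.065),a(676,210)),("top",(-.075,-.13,0.0),a(637,594)),("top",(-.075,.13,0.0),a(20,533)),
 ("top",(0,.105,.088),a(98,325)),("top",(.1,.04,.06),a(280,122))]
D=[("side",(.08,.13,.065),c(488,232)),("side",(-.075,.13,.065),c(705,262)),("side",(.08,.13,0),c(500,297)),("side",(-.075,.13,0),c(703,330)),("side",(-.075,-.13,.065),c(782,45)),("side",(.08,-.13,.065),c(595,25)),("side",(0,.105,.088),c(604,203))]
for o in (T,D,T+D):
    S,r=fit(o,[.55,-.06,-.07]);print(S);print(r)
g=lambda q,l,z:w(S,[[l*np.sin(q),.105-l*np.cos(q),z]])[0]
res=least_squares(lambda q:np.r_[proj("top",g(q[0],.22,.084))[0]-a(566,72),proj("top",g(q[0],.165,.129))[0]-a(461,100),proj("side",g(q[0],.165,.129))[0]-c(530,26)],[.7])
print("q",res.x,res.fun,"tab",g(res.x[0],.165,.129),"tab closed",g(0,.165,.129),"pocket",w(S,[[.0845,0,.05]]))
E
```

```text
[ 0.551  -0.0646 -0.0722]
[[-0.1358 -0.0728]
 [ 0.9972 -0.2391]
 [-1.5424 -0.4068]
 [ 0.7556 -0.434 ]
 [ 0.0271  1.0234]
 [-0.1323  0.0879]]
[ 0.5505 -0.0645 -0.0656]
[[ 0.4577 -0.5827]
 [-0.1481  0.8363]
 [-1.089   0.0371]
 [ 0.3083  0.8431]
 [ 0.1021  0.52  ]
 [-0.7815 -1.2121]
 [ 1.0268 -0.7656]]
[ 0.5507 -0.0647 -0.0691]
[[-0.2355  0.1926]
 [ 0.9308 -0.2877]
 [-1.4222 -0.4363]
 [ 0.8444 -0.153 ]
 [ 0.0304  1.2784]
 [-0.242   0.2409]
 [ 0.2675 -0.7148]
 [-0.4061  0.8255]
 [-1.2744 -0.0966]
 [ 0.0577  0.8319]
 [ 0.1553  0.5523]
 [-0.6872 -1.2755]
 [ 0.8283 -0.8293]]
q [0.6267] [-0.78   -0.497  -0.3532  1.4151 -0.0762 -0.5725] tab [ 0.6453 -0.0999  0.129 ] tab closed [ 0.5466 -0.1245  0.129 ] pocket [[ 0.635  -0.0705  0.05  ]]
```

Both views agree on the stand at (0.5507, -0.0647), yaw -0.069, with the bar at about 0.627 rad. Next is a helper that works out moves.

```bash
cat > mv.py <<'E'
import numpy as np,sys
from scipy.spatial.transform import Rotation as Ro
from workcell import robot
np.set_printoptions(precision=4,suppress=True)
def go(x,y,z,psi):
    """tool-frame turn, then shift in the turned frame, to TCP x,y,z, tool down, tool y at world angle psi"""
    s=robot.state(); R=Ro.from_quat(np.roll(s["eef_rot"],-1)); Y=np.array([np.cos(psi),np.sin(psi),0]);Z=np.array([0,0,-1.])
    T=Ro.from_matrix(np.c_[np.cross(Y,Z),Y,Z]); d=np.array([x,y,z])-s["ee_pos"]
    print("turn",(R.inv()*T).as_rotvec(),"shift after",T.inv().apply(d),"shift before",R.inv().apply(d))
    print("pos",s["ee_pos"],"q7 %.2f t %.2f"%(s["q"][6],s["clock"]),"F",s["force"],s["opening"],s["grip_force"])
if __name__=="__main__": go(*map(float,sys.argv[1:]))
E
python3 mv.py .6453 -.0999 .2 .558
```

```text
turn [-0.0017 -0.002  -1.7219] shift after [0.2155 0.5923 0.0176] shift before [ 0.5531 -0.3021  0.0183]
pos [ 0.2569 -0.5963  0.2176] q7 -0.04 t 0.10 F [-0.0078 -0.1714 -0.221 ] 0.09327008268598394 0.0
```

Emit:
play_rows(
  series=[
    {"az":-0.123},
    {"az":-0.123},
    {"az":-0.123},
    {"az":-0.123},
    {"az":-0.123},
    {"az":-0.123},
    {"az":-0.123},
    {"az":-0.123},
    {"az":-0.123},
    {"az":-0.123},
  ],
)

```text
validation failed for argument at $.se...
```

Emit:
play_rows(
  series=[
    {"az":-0.123},
    {"az":-0.123},
    {"az":-0.123},
    {"az":-0.123},
    {"tx":0.012,"ty":0.033},
    {"tx":0.012,"ty":0.033},
    {"tx":0.012,"ty":0.033},
    {"tx":0.012,"ty":0.033},
    {"tx":0.012,"ty":0.033},
    {"tx":0.012,"ty":0.033},
  ],
)

```text
validation failed for argument at $.se...
```

Emit:
play_rows(
  series=[
    {"tx":0.012,"ty":0.033,"grip":0.0},
    {"tx":0.012,"ty":0.033},
    {"tx":0.012,"ty":0.033},
    {"tx":0.012,"ty":0.033},
    {"tx":0.012,"ty":0.033},
    {"tx":0.012,"ty":0.033},
    {"tx":0.012,"ty":0.033},
    {"tx":0.012,"ty":0.033},
    {"tx":0.012,"ty":0.033},
    {},
  ],
)

```text
validation failed for argument at $.se...
```

```bash
python3 mv.py .6453 -.0999 .1 .558
```

```text
turn [-0.0017 -0.002  -1.7219] shift after [0.2155 0.5923 0.1176] shift before [ 0.5531 -0.3019  0.1183]
pos [ 0.2569 -0.5963  0.2176] q7 -0.04 t 0.10 F [-0.0078 -0.1714 -0.221 ] 0.09327008268598394 0.0
```

Emit:
play_rows(
  series=[
    {"ax":0,"ay":0,"az":-0.123,"tx":0,"ty":0,"tz":0,"grip":1},
    {"ax":0,"ay":0,"az":-0.123,"tx":0,"ty":0,"tz":0,"grip":1},
  ],
  newtons=10,
)

```text
clock: 0.27
ee_pos: [0.2571, -0.5965, 0.2179]
eef_rot: [-0.001, 0.946, 0.324, -0.0]
force: [0.2, -0.1, -0.5]
opening: 0.0932
grip_force: 0.0
```

Emit:
play_rows(
  series=[
    {"ax":0,"ay":0,"az":-0.123,"tx":0,"ty":0,"tz":0,"grip":1},
    {"ax":0,"ay":0,"az":-0.123,"tx":0,"ty":0,"tz":0,"grip":1},
    {"ax":0,"ay":0,"az":-0.123,"tx":0,"ty":0,"tz":0,"grip":1},
    {"ax":0,"ay":0,"az":-0.123,"tx":0,"ty":0,"tz":0,"grip":1},
    {"ax":0,"ay":0,"az":-0.123,"tx":0,"ty":0,"tz":0,"grip":1},
    {"ax":0,"ay":0,"az":-0.123,"tx":0,"ty":0,"tz":0,"grip":1},
    {"ax":0,"ay":0,"az":-0.123,"tx":0,"ty":0,"tz":0,"grip":1},
    {"ax":0,"ay":0,"az":-0.123,"tx":0,"ty":0,"tz":0,"grip":1},
    {"ax":0,"ay":0,"az":-0.123,"tx":0,"ty":0,"tz":0,"grip":1},
    {"ax":0,"ay":0,"az":-0.123,"tx":0,"ty":0,"tz":0,"grip":1},
  ],
)

```text
clock: 1.1
ee_pos: [0.2568, -0.5966, 0.218]
eef_rot: [-0.001, 0.586, 0.81, 0.0]
force: [0.1, 0.3, -0.5]
opening: 0.0927
grip_force: 0.0
```

Emit:
play_rows(
  series=[
    {"ax":0,"ay":0,"az":-0.123,"tx":0,"ty":0,"tz":0,"grip":1},
    {"ax":0,"ay":0,"az":-0.123,"tx":0,"ty":0,"tz":0,"grip":1},
    {"ax":0,"ay":0,"az":0,"tx":0.012,"ty":0.033,"tz":0,"grip":0.5},
    {"ax":0,"ay":0,"az":0,"tx":0.012,"ty":0.033,"tz":0,"grip":0.5},
    {"ax":0,"ay":0,"az":0,"tx":0.012,"ty":0.033,"tz":0,"grip":0.5},
    {"ax":0,"ay":0,"az":0,"tx":0.012,"ty":0.033,"tz":0,"grip":0.5},
    {"ax":0,"ay":0,"az":0,"tx":0.012,"ty":0.033,"tz":0,"grip":0.5},
    {"ax":0,"ay":0,"az":0,"tx":0.012,"ty":0.033,"tz":0,"grip":0.5},
    {"ax":0,"ay":0,"az":0,"tx":0.012,"ty":0.033,"tz":0,"grip":0.5},
    {"ax":0,"ay":0,"az":0,"tx":0.012,"ty":0.033,"tz":0,"grip":0.5},
  ],
)

```text
clock: 1.93
ee_pos: [0.4307, -0.3742, 0.2183]
eef_rot: [-0.0, 0.485, 0.874, 0.0]
force: [0.4, 0.0, 0.1]
opening: 0.0702
grip_force: 0.0
```

Emit:
play_rows(
  series=[
    {"ax":0,"ay":0,"az":0,"tx":0.012,"ty":0.033,"tz":0,"grip":0.5},
    {"ax":0,"ay":0,"az":0,"tx":0.012,"ty":0.033,"tz":0,"grip":0.5},
    {"ax":0,"ay":0,"az":0,"tx":0.012,"ty":0.033,"tz":0,"grip":0.5},
    {"ax":0,"ay":0,"az":0,"tx":0.012,"ty":0.033,"tz":0,"grip":0.5},
    {"ax":0,"ay":0,"az":0,"tx":0.012,"ty":0.033,"tz":0,"grip":0.5},
    {"ax":0,"ay":0,"az":0,"tx":0.012,"ty":0.033,"tz":0,"grip":0.5},
    {"ax":0,"ay":0,"az":0,"tx":0.012,"ty":0.033,"tz":0,"grip":0.5},
    {"ax":0,"ay":0,"az":0,"tx":0.012,"ty":0.033,"tz":0,"grip":0.5},
    {"ax":0,"ay":0,"az":0,"tx":0,"ty":0,"tz":0,"grip":0.5},
    {"ax":0,"ay":0,"az":0,"tx":0,"ty":0,"tz":0,"grip":0.5},
  ],
)

```text
clock: 2.77
ee_pos: [0.6042, -0.1512, 0.2181]
eef_rot: [-0.001, 0.483, 0.876, 0.001]
force: [-0.2, -0.6, -0.4]
opening: 0.0696
grip_force: 0.0
```

```bash
python3 mv.py .6453 -.0999 .1 .558
```

```text
turn [ 0.0004 -0.0018  0.0057] shift after [0.0217 0.062  0.1181] shift before [0.0212 0.0621 0.1181]
pos [ 0.6042 -0.1512  0.2181] q7 0.51 t 2.77 F [-0.1635 -0.6482 -0.4038] 0.06964372782687228 0.0
```

Emit:
play_rows(
  series=[
    {"ax":0,"ay":0,"az":0,"tx":0.011,"ty":0.031,"tz":0,"grip":0.5},
    {"ax":0,"ay":0,"az":0,"tx":0.0105,"ty":0.031,"tz":0,"grip":0.5},
    {"ax":0,"ay":0,"az":0,"tx":0,"ty":0,"tz":0.03,"grip":0.5},
    {"ax":0,"ay":0,"az":0,"tx":0,"ty":0,"tz":0.03,"grip":0.5},
    {"ax":0,"ay":0,"az":0,"tx":0,"ty":0,"tz":0.03,"grip":0.5},
    {"ax":0,"ay":0,"az":0,"tx":0,"ty":0,"tz":0.027,"grip":0.5},
    {"ax":0,"ay":0,"az":0,"tx":0,"ty":0,"tz":0,"grip":0.5},
  ],
)

```text
clock: 3.35
ee_pos: [0.6391, -0.1063, 0.0952]
eef_rot: [-0.006, 0.486, 0.874, -0.004]
force: [-0.8, 0.1, -0.3]
opening: 0.0699
grip_force: 0.0
```

Emit:
play_rows(
  series=[
    {"ax":0,"ay":0,"az":0,"tx":0,"ty":0,"tz":0,"grip":-1},
    {"ax":0,"ay":0,"az":0,"tx":0,"ty":0,"tz":0,"grip":-1},
    {"ax":0,"ay":0,"az":0,"tx":0,"ty":0,"tz":0,"grip":-1},
    {"ax":0,"ay":0,"az":0,"tx":0,"ty":0,"tz":0,"grip":-1},
    {"ax":0,"ay":0,"az":0,"tx":0,"ty":0,"tz":0,"grip":-1},
    {"ax":0,"ay":0,"az":0,"tx":0,"ty":0,"tz":0,"grip":-1},
    {"ax":0,"ay":0,"az":0,"tx":0,"ty":0,"tz":0,"grip":-1},
    {"ax":0,"ay":0,"az":0,"tx":0,"ty":0,"tz":0,"grip":-1},
  ],
  newtons=8,
)

```text
clock: 4.02
ee_pos: [0.6447, -0.1033, 0.102]
eef_rot: [0.0, 0.485, 0.875, 0.0]
force: [0.7, -0.1, 0.3]
opening: 0.0211
grip_force: 0.2
```

```bash
python3 mv.py .5466 -.1245 .1 -.069
```

```text
turn [0.0004 0.0001 0.6271] shift after [-0.0279 -0.0964  0.002 ] shift before [ 0.034  -0.0945  0.0019]
pos [ 0.6447 -0.1033  0.102 ] q7 0.37 t 4.02 F [ 0.703  -0.1225  0.3146] 0.021124454867772594 0.1619136705994606
```

Emit:
play_rows(
  series=[
    {"ax":0,"ay":0,"az":0,"tx":0,"ty":0,"tz":0,"grip":-1},
    {"ax":0,"ay":0,"az":0,"tx":0,"ty":0,"tz":0,"grip":-1},
    {"ax":0,"ay":0,"az":0,"tx":0,"ty":0,"tz":0,"grip":-1},
  ],
)

```text
clock: 4.27
ee_pos: [0.645, -0.1032, 0.1019]
eef_rot: [0.0, 0.485, 0.874, 0.0]
force: [0.1, -0.0, 1.5]
opening: 0.0146
grip_force: 8.0
```

```bash
python3 mv.py .5466 -.1245 .1 -.069
```

```text
turn [ 0.0009 -0.0002  0.6267] shift after [-0.028  -0.0967  0.0019] shift before [ 0.034  -0.0948  0.0018]
pos [ 0.645  -0.1032  0.1019] q7 0.37 t 4.27 F [ 0.098  -0.0354  1.4646] 0.014592422894132456 8.000115305185318
```

Emit:
play_rows(
  series=[
    {"ax":0,"ay":0,"az":0.0615,"tx":0.0003,"ty":-0.0103,"tz":0,"grip":-1},
    {"ax":0,"ay":0,"az":0.0615,"tx":0.0003,"ty":-0.0103,"tz":0,"grip":-1},
    {"ax":0,"ay":0,"az":0.0615,"tx":0.0003,"ty":-0.0103,"tz":0,"grip":-1},
    {"ax":0,"ay":0,"az":0.0615,"tx":0.0003,"ty":-0.0103,"tz":0,"grip":-1},
    {"ax":0,"ay":0,"az":0.0615,"tx":0.0003,"ty":-0.0103,"tz":0,"grip":-1},
    {"ax":0,"ay":0,"az":0.0615,"tx":0.0003,"ty":-0.0103,"tz":0,"grip":-1},
    {"ax":0,"ay":0,"az":0.0615,"tx":0.0003,"ty":-0.0103,"tz":0,"grip":-1},
    {"ax":0,"ay":0,"az":0.0615,"tx":0.0003,"ty":-0.0103,"tz":0,"grip":-1},
    {"ax":0,"ay":0,"az":0.0615,"tx":0.0003,"ty":-0.0103,"tz":0,"grip":-1},
    {"ax":0,"ay":0,"az":0,"tx":0,"ty":0,"tz":0,"grip":-1},
  ],
)

```text
clock: 5.1
ee_pos: [0.5554, -0.125, 0.1019]
eef_rot: [-0.002, 0.706, 0.709, 0.001]
force: [0.8, 5.4, -0.9]
opening: 0.0146
grip_force: 8.0
```

Emit:
play_rows(
  series=[
    {"ax":0,"ay":0,"az":0.0615,"tx":0.0003,"ty":-0.0103,"tz":0,"grip":-1},
    {"ax":0,"ay":0,"az":0,"tx":0,"ty":0,"tz":0,"grip":-1},
    {"ax":0,"ay":0,"az":0,"tx":0,"ty":0,"tz":0,"grip":-1},
    {"ax":0,"ay":0,"az":0,"tx":0,"ty":0,"tz":0,"grip":-1},
  ],
)

```text
clock: 5.43
ee_pos: [0.5504, -0.125, 0.1023]
eef_rot: [0.001, 0.726, 0.688, 0.005]
force: [6.0, 4.6, -3.4]
opening: 0.014
grip_force: 8.0
```

```bash
python3 mv.py .5466 -.1245 .1 -.069
```

```text
turn [ 0.0082 -0.005   0.0146] shift after [ 0.0003 -0.0038  0.0023] shift before [ 0.0003 -0.0039  0.0023]
pos [ 0.5504 -0.125   0.1023] q7 -0.09 t 5.43 F [ 5.9508  4.6275 -3.3655] 0.013994844951305638 7.96950526535511
```

Emit:
play_rows(
  series=[
    {"ax":0,"ay":0,"az":0.01,"tx":0,"ty":-0.003,"tz":0,"grip":-1},
    {"ax":0,"ay":0,"az":0,"tx":0,"ty":0,"tz":0,"grip":-1},
    {"ax":0,"ay":0,"az":0,"tx":0,"ty":0,"tz":0,"grip":-1},
  ],
)

```text
clock: 5.68
ee_pos: [0.5504, -0.1251, 0.1025]
eef_rot: [0.004, 0.729, 0.684, 0.007]
force: [11.6, 3.7, -6.7]
opening: 0.0143
grip_force: 8.0
```

```bash
python3 mv.py .5466 -.1245 .1 -.069; python3 - <<'E'
from workcell import imaging
import cv2,pickle
for n in("top","side"): pickle.dump(imaging.snapshot(n),open(f"n{n}.pkl","wb"))
im=pickle.load(open("nside.pkl","rb"))["image"][:,:,::-1]
cv2.imwrite("pics/d.png",cv2.convertScaleAbs(cv2.resize(im[140:260,220:380],(800,600),interpolation=cv2.INTER_CUBIC),alpha=1.5))
E
```

```text
turn [ 0.0146 -0.0052  0.005 ] shift after [ 0.0003 -0.0038  0.0025] shift before [ 0.0003 -0.0039  0.0024]
pos [ 0.5504 -0.1251  0.1025] q7 -0.10 t 5.68 F [11.6444  3.721  -6.7354] 0.01428102300619678 7.973139323294163
```

View pics/d.png

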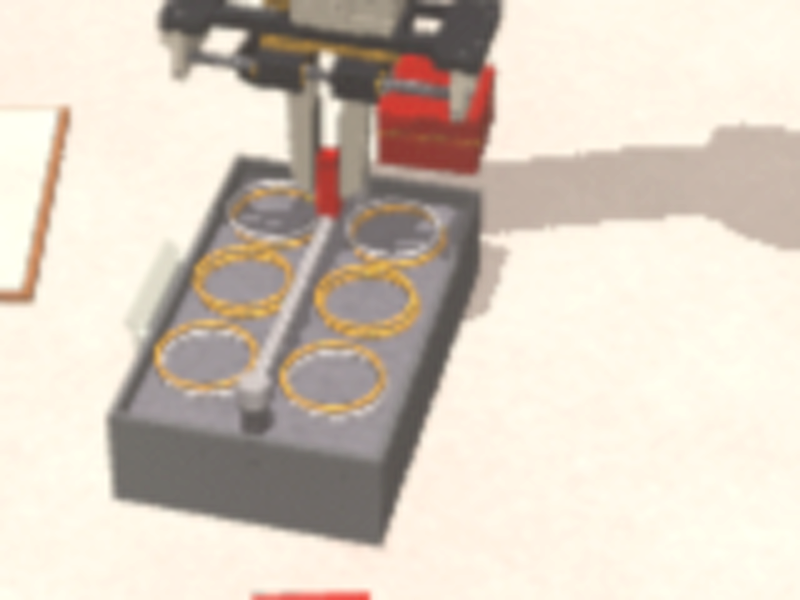

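The bar lies in its catch. The force rose from 6 to 12 N without any motion, so it is on the hard stop. I'll release it, rise, and go over to the rack.

Emit:
play_rows(
  series=[
    {"ax":0,"ay":0,"az":0,"tx":0,"ty":0.003,"tz":0,"grip":-1},
    {"ax":0,"ay":0,"az":0,"tx":0,"ty":0,"tz":0,"grip":0},
    {"ax":0,"ay":0,"az":0,"tx":0,"ty":0,"tz":0,"grip":0},
    {"ax":0,"ay":0,"az":0,"tx":0,"ty":0,"tz":0,"grip":0},
    {"ax":0,"ay":0,"az":0,"tx":0,"ty":0,"tz":0,"grip":0},
    {"ax":0,"ay":0,"az":0,"tx":0,"ty":0,"tz":-0.03,"grip":0},
    {"ax":0,"ay":0,"az":0,"tx":0,"ty":0,"tz":-0.03,"grip":0},
    {"ax":0,"ay":0,"az":0,"tx":0,"ty":0,"tz":-0.03,"grip":0},
    {"ax":0,"ay":0,"az":0,"tx":0,"ty":0,"tz":-0.03,"grip":0},
    {"ax":0,"ay":0,"az":0,"tx":0,"ty":0,"tz":0,"grip":0},
  ],
)

```text
clock: 6.62
ee_pos: [0.5495, -0.1295, 0.2278]
eef_rot: [0.005, 0.731, 0.683, 0.003]
force: [0.7, 0.6, -1.4]
opening: 0.0461
grip_force: 0.0
```

```bash
python3 mv.py .462 .3255 .20 -.193
```

```text
turn [0.0116 0.0012 0.1251] shift after [ 0.4298 -0.1732  0.0278] shift before [ 0.4481 -0.1185  0.0256]
pos [ 0.5495 -0.1295  0.2278] q7 -0.04 t 6.62 F [ 0.66    0.6007 -1.3956] 0.046146050421697074 0.0
```

Emit:
play_rows(
  series=[
    {"ax":0.006,"ay":0,"az":0.0625,"tx":0,"ty":0,"tz":0,"grip":0},
    {"ax":0.006,"ay":0,"az":0.0625,"tx":0,"ty":0,"tz":0,"grip":0},
    {"ax":0,"ay":0,"az":0,"tx":0.03,"ty":-0.012,"tz":0.002,"grip":0},
    {"ax":0,"ay":0,"az":0,"tx":0.03,"ty":-0.012,"tz":0.002,"grip":0},
    {"ax":0,"ay":0,"az":0,"tx":0.03,"ty":-0.012,"tz":0.002,"grip":0},
    {"ax":0,"ay":0,"az":0,"tx":0.03,"ty":-0.012,"tz":0.002,"grip":0},
    {"ax":0,"ay":0,"az":0,"tx":0.03,"ty":-0.012,"tz":0.002,"grip":0},
    {"ax":0,"ay":0,"az":0,"tx":0.03,"ty":-0.012,"tz":0.002,"grip":0},
    {"ax":0,"ay":0,"az":0,"tx":0.03,"ty":-0.012,"tz":0.002,"grip":0},
    {"ax":0,"ay":0,"az":0,"tx":0.03,"ty":-0.012,"tz":0.002,"grip":0},
  ],
)

```text
clock: 7.45
ee_pos: [0.4967, 0.1258, 0.2062]
eef_rot: [-0.004, 0.772, 0.636, -0.005]
force: [-0.3, 0.1, 0.2]
opening: 0.0464
grip_force: 0.0
```

Emit:
play_rows(
  series=[
    {"ax":0,"ay":0,"az":0,"tx":0.03,"ty":-0.012,"tz":0.002,"grip":0},
    {"ax":0,"ay":0,"az":0,"tx":0.03,"ty":-0.012,"tz":0.002,"grip":0},
    {"ax":0,"ay":0,"az":0,"tx":0.03,"ty":-0.012,"tz":0.002,"grip":0},
    {"ax":0,"ay":0,"az":0,"tx":0.03,"ty":-0.012,"tz":0.002,"grip":0},
    {"ax":0,"ay":0,"az":0,"tx":0.03,"ty":-0.012,"tz":0.002,"grip":0},
    {"ax":0,"ay":0,"az":0,"tx":0.03,"ty":-0.012,"tz":0.002,"grip":0},
    {"ax":0,"ay":0,"az":0,"tx":0,"ty":0,"tz":0,"grip":0},
    {"ax":0,"ay":0,"az":0,"tx":0,"ty":0,"tz":0,"grip":0},
    {"ax":0,"ay":0,"az":0,"tx":0,"ty":0,"tz":0,"grip":0},
  ],
)

```text
clock: 8.2
ee_pos: [0.4614, 0.3142, 0.1948]
eef_rot: [-0.004, 0.772, 0.636, -0.005]
force: [-0.6, -0.4, 0.4]
opening: 0.0466
grip_force: 0.0
```

```bash
python3 mv.py .462 .3255 .066 -.193
```

```text
turn [-0.0121  0.003   0.0003] shift after [ 0.0112 -0.0015  0.1288] shift before [0.0116 0.     0.1288]
pos [0.4614 0.3142 0.1948] q7 -1.01 t 8.20 F [-0.5751 -0.3964  0.4172] 0.046569280408764284 0.0
```

Emit:
play_rows(
  series=[
    {"ax":-0.012,"ay":0.003,"az":0,"tx":0.0112,"ty":-0.0005,"tz":0,"grip":0},
    {"ax":0,"ay":0,"az":0,"tx":0,"ty":0,"tz":0.03,"grip":0},
    {"ax":0,"ay":0,"az":0,"tx":0,"ty":0,"tz":0.03,"grip":0},
    {"ax":0,"ay":0,"az":0,"tx":0,"ty":0,"tz":0.03,"grip":0},
    {"ax":0,"ay":0,"az":0,"tx":0,"ty":0,"tz":0.02,"grip":0},
    {"ax":0,"ay":0,"az":0,"tx":0,"ty":0,"tz":0.0185,"grip":0},
    {"ax":0,"ay":0,"az":0,"tx":0,"ty":0,"tz":0,"grip":0},
    {"ax":0,"ay":0,"az":0,"tx":0,"ty":0,"tz":0,"grip":0},
    {"ax":0,"ay":0,"az":0,"tx":0,"ty":0,"tz":0,"grip":0},
  ],
)

```text
clock: 8.95
ee_pos: [0.4641, 0.3273, 0.068]
eef_rot: [-0.001, 0.772, 0.636, 0.002]
force: [-0.7, 0.1, -0.6]
opening: 0.0469
grip_force: 0.0
```

```bash
python3 mv.py .462 .3255 .066 -.193; python3 - <<'E'
from workcell import imaging
import cv2,pickle,numpy as np
o=np.zeros((600,800,3),np.uint8)
for n,x,y,i in("top",110,200,0),("side",245,255,1):
    im=imaging.snapshot(n)["image"][y:y+100,x:x+66,::-1]
    o[:,i*400:i*400+396]=cv2.convertScaleAbs(cv2.resize(im,(396,600),interpolation=cv2.INTER_CUBIC),alpha=1.5)
cv2.imwrite("pics/e.png",o)
E
```

```text
turn [ 0.0017 -0.0039 -0.0001] shift after [-0.0021 -0.0017  0.002 ] shift before [-0.0022 -0.0017  0.002 ]
pos [0.4641 0.3273 0.068 ] q7 -1.10 t 8.95 F [-0.6588  0.1429 -0.6034] 0.0468547118070095 0.0
```

View pics/e.png

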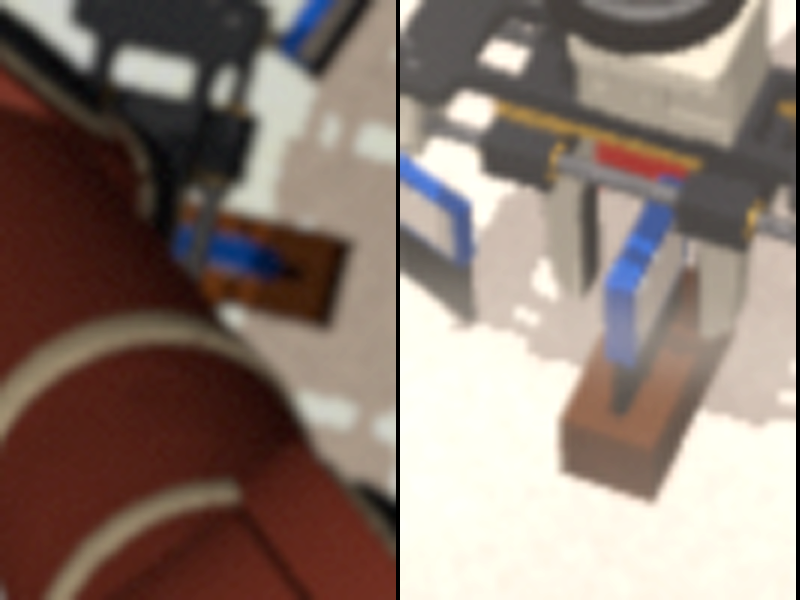

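The fingers straddle the large blue head, with fingertips at about (575,290) and (715,330) either side of it. Closing now.

Emit:
play_rows(
  series=[
    {"ax":0,"ay":0,"az":0,"tx":0,"ty":0,"tz":0,"grip":-1},
    {"ax":0,"ay":0,"az":0,"tx":0,"ty":0,"tz":0,"grip":-1},
    {"ax":0,"ay":0,"az":0,"tx":0,"ty":0,"tz":0,"grip":-1},
    {"ax":0,"ay":0,"az":0,"tx":0,"ty":0,"tz":0,"grip":-1},
    {"ax":0,"ay":0,"az":0,"tx":0,"ty":0,"tz":0,"grip":-1},
    {"ax":0,"ay":0,"az":0,"tx":0,"ty":0,"tz":0,"grip":-1},
    {"ax":0,"ay":0,"az":0,"tx":0,"ty":0,"tz":0,"grip":-1},
    {"ax":0,"ay":0,"az":0,"tx":0,"ty":0,"tz":0,"grip":-1},
    {"ax":0,"ay":0,"az":0,"tx":0,"ty":0,"tz":0,"grip":-1},
  ],
  newtons=30,
)

```text
clock: 9.8
ee_pos: [0.4643, 0.3266, 0.067]
eef_rot: [-0.0, 0.772, 0.636, 0.002]
force: [2.6, -0.5, -0.8]
opening: 0.0118
grip_force: 30.0
```

```bash
python3 mv.py .462 .3255 .23 -.193
```

```text
turn [ 0.0018 -0.0027  0.    ] shift after [-0.0015 -0.002  -0.163 ] shift before [-0.0011 -0.0017 -0.163 ]
pos [0.4643 0.3266 0.067 ] q7 -1.10 t 9.80 F [ 2.6103 -0.5342 -0.8121] 0.01180141534371008 29.986982345581055
```

Emit:
play_rows(
  series=[
    {"ax":0,"ay":0,"az":0,"tx":0,"ty":0,"tz":-0.015,"grip":-1},
    {"ax":0,"ay":0,"az":0,"tx":0,"ty":0,"tz":-0.02,"grip":-1},
    {"ax":0,"ay":0,"az":0,"tx":0,"ty":0,"tz":-0.03,"grip":-1},
    {"ax":0,"ay":0,"az":0,"tx":0,"ty":0,"tz":-0.03,"grip":-1},
    {"ax":0,"ay":0,"az":0,"tx":0,"ty":0,"tz":-0.03,"grip":-1},
    {"ax":0,"ay":0,"az":-0.062,"tx":0,"ty":0,"tz":-0.025,"grip":-1},
    {"ax":0,"ay":0,"az":-0.062,"tx":0,"ty":0,"tz":0,"grip":-1},
    {"ax":0,"ay":0,"az":0,"tx":0,"ty":0,"tz":0,"grip":-1},
    {"ax":0,"ay":0,"az":0,"tx":0,"ty":0,"tz":0,"grip":-1},
  ],
)

```text
clock: 10.55
ee_pos: [0.4616, 0.3264, 0.2163]
eef_rot: [-0.001, 0.731, 0.682, -0.0]
force: [-0.1, -0.1, -1.3]
opening: 0.0115
grip_force: 30.0
```

```bash
python3 mv.py .641 -.069 .2 -.069
```

```text
turn [-0.0021 -0.0012  0.0003] shift after [-0.3821  0.2062  0.0163] shift before [-0.3822  0.2062  0.0154]
pos [0.4616 0.3264 0.2163] q7 -0.92 t 10.55 F [-0.0999 -0.1322 -1.3379] 0.011543521460152096 29.992608726024628
```

Emit:
play_rows(
  series=[
    {"ax":0,"ay":0,"az":0,"tx":-0.014,"ty":0.0074,"tz":0,"grip":-1},
    {"ax":0,"ay":0,"az":0,"tx":-0.027,"ty":0.0147,"tz":0,"grip":-1},
    {"ax":0,"ay":0,"az":0,"tx":-0.027,"ty":0.0147,"tz":0,"grip":-1},
    {"ax":0,"ay":0,"az":0,"tx":-0.027,"ty":0.0147,"tz":0,"grip":-1},
    {"ax":0,"ay":0,"az":0,"tx":-0.027,"ty":0.0147,"tz":0,"grip":-1},
    {"ax":0,"ay":0,"az":0,"tx":-0.027,"ty":0.0147,"tz":0,"grip":-1},
    {"ax":0,"ay":0,"az":0,"tx":-0.027,"ty":0.0147,"tz":0,"grip":-1},
    {"ax":0,"ay":0,"az":0,"tx":-0.027,"ty":0.0147,"tz":0,"grip":-1},
    {"ax":0,"ay":0,"az":0,"tx":-0.027,"ty":0.0147,"tz":0,"grip":-1},
    {"ax":0,"ay":0,"az":0,"tx":-0.027,"ty":0.0147,"tz":0,"grip":-1},
  ],
)

```text
clock: 11.38
ee_pos: [0.5839, 0.0595, 0.2145]
eef_rot: [-0.002, 0.731, 0.682, -0.001]
force: [-0.4, 0.1, -1.1]
opening: 0.0119
grip_force: 30.0
```

Emit:
play_rows(
  series=[
    {"ax":0,"ay":0,"az":0,"tx":-0.027,"ty":0.0147,"tz":0,"grip":-1},
    {"ax":0,"ay":0,"az":0,"tx":-0.027,"ty":0.0147,"tz":0,"grip":-1},
    {"ax":0,"ay":0,"az":0,"tx":-0.027,"ty":0.0147,"tz":0,"grip":-1},
    {"ax":0,"ay":0,"az":0,"tx":-0.027,"ty":0.0147,"tz":0,"grip":-1},
    {"ax":0,"ay":0,"az":0,"tx":-0.014,"ty":0.0074,"tz":0,"grip":-1},
    {"ax":0,"ay":0,"az":0,"tx":0,"ty":0,"tz":0,"grip":-1},
    {"ax":0,"ay":0,"az":0,"tx":0,"ty":0,"tz":0,"grip":-1},
    {"ax":0,"ay":0,"az":0,"tx":0,"ty":0,"tz":0,"grip":-1},
  ],
)

```text
clock: 12.05
ee_pos: [0.6417, -0.0623, 0.2155]
eef_rot: [-0.002, 0.73, 0.684, 0.001]
force: [0.3, 1.3, -0.8]
opening: 0.0118
grip_force: 30.0
```

```bash
python3 mv.py .641 -.069 .128 -.069
```

```text
turn [-0.002  -0.0048  0.0039] shift after [-0.0067 -0.0002  0.0875] shift before [-0.0072 -0.0001  0.0875]
pos [ 0.6417 -0.0623  0.2155] q7 -0.18 t 12.05 F [ 0.3373  1.2721 -0.8181] 0.011775713643510315 29.993071854114532
```

Emit:
play_rows(
  series=[
    {"ax":0,"ay":-0.004,"az":0.003,"tx":-0.0067,"ty":0,"tz":0,"grip":-1},
    {"ax":0,"ay":0,"az":0,"tx":0,"ty":0,"tz":0.03,"grip":-1},
    {"ax":0,"ay":0,"az":0,"tx":0,"ty":0,"tz":0.03,"grip":-1},
    {"ax":0,"ay":0,"az":0,"tx":0,"ty":0,"tz":0.02,"grip":-1},
    {"ax":0,"ay":0,"az":0,"tx":0,"ty":0,"tz":0.007,"grip":-1},
    {"ax":0,"ay":0,"az":0,"tx":0,"ty":0,"tz":0,"grip":-1},
    {"ax":0,"ay":0,"az":0,"tx":0,"ty":0,"tz":0,"grip":-1},
    {"ax":0,"ay":0,"az":0,"tx":0,"ty":0,"tz":0,"grip":-1},
  ],
)

```text
clock: 12.72
ee_pos: [0.6435, -0.0716, 0.1311]
eef_rot: [0.002, 0.732, 0.682, 0.001]
force: [-0.8, 0.0, -0.6]
opening: 0.0117
grip_force: 30.0
```

```bash
python3 mv.py .641 -.069 .105 -.069; python3 - <<'E'
from workcell import imaging
import cv2,pickle,numpy as np
o=np.zeros((600,800,3),np.uint8)
for n,x,y,i in("top",272,130,0),("side",225,150,1):
    im=imaging.snapshot(n)["image"][y:y+100,x:x+66,::-1]
    o[:,i*400:i*400+396]=cv2.convertScaleAbs(cv2.resize(im,(396,600),interpolation=cv2.INTER_CUBIC),alpha=1.5)
cv2.imwrite("pics/f.png",o)
E
```

```text
turn [ 0.0041  0.0014 -0.0013] shift after [ 0.0025 -0.0027  0.0261] shift before [ 0.0025 -0.0028  0.0261]
pos [ 0.6435 -0.0716  0.1311] q7 -0.20 t 12.72 F [-0.8023  0.0356 -0.6091] 0.01167648463879992 29.992767870426178
```

View pics/f.png

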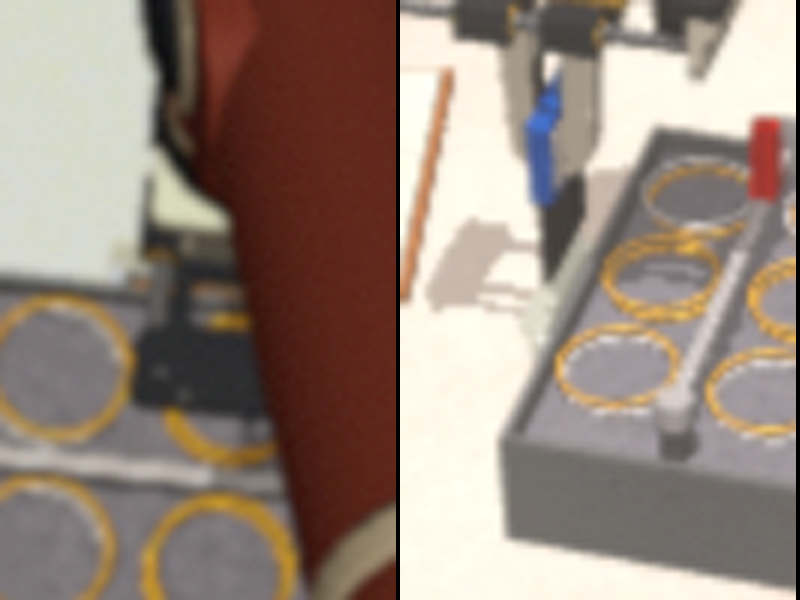

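The blade tip (side crop, about (548,285)) hangs just above the pale flared lip, and the bar is still closed. I'll lower it under force control.

Emit:
play_rows(
  series=[
    {"ax":0,"ay":0,"az":0,"tx":0.0025,"ty":-0.0025,"tz":0.005,"grip":-1},
    {"ax":0,"ay":0,"az":0,"tx":0,"ty":0,"tz":0.005,"grip":-1},
    {"ax":0,"ay":0,"az":0,"tx":0,"ty":0,"tz":0.005,"grip":-1},
    {"ax":0,"ay":0,"az":0,"tx":0,"ty":0,"tz":0.005,"grip":-1},
    {"ax":0,"ay":0,"az":0,"tx":0,"ty":0,"tz":0,"grip":-1},
    {"ax":0,"ay":0,"az":0,"tx":0,"ty":0,"tz":0,"grip":-1},
  ],
)

```text
clock: 13.32
ee_pos: [0.6395, -0.0697, 0.1084]
eef_rot: [0.0, 0.732, 0.682, -0.001]
force: [-0.2, -0.4, -0.7]
opening: 0.012
grip_force: 30.0
```

```bash
python3 mv.py .641 -.069 .105 -.069
```

```text
turn [-0.0009  0.0017 -0.0021] shift after [0.0008 0.0014 0.0034] shift before [0.0008 0.0014 0.0034]
pos [ 0.6395 -0.0697  0.1084] q7 -0.21 t 13.32 F [-0.1838 -0.3815 -0.6512] 0.011982417913593994 29.992771446704865
```

Emit:
play_rows(
  series=[
    {"ax":0,"ay":0,"az":0,"tx":0,"ty":0,"tz":0.004,"grip":-1},
    {"ax":0,"ay":0,"az":0,"tx":0,"ty":0,"tz":0.004,"grip":-1},
    {"ax":0,"ay":0,"az":0,"tx":0,"ty":0,"tz":0.004,"grip":-1},
    {"ax":0,"ay":0,"az":0,"tx":0,"ty":0,"tz":0,"grip":-1},
    {"ax":0,"ay":0,"az":0,"tx":0,"ty":0,"tz":0,"grip":-1},
  ],
)

```text
clock: 13.73
ee_pos: [0.6396, -0.0697, 0.0967]
eef_rot: [0.0, 0.732, 0.682, -0.001]
force: [-0.4, 0.3, -0.2]
opening: 0.012
grip_force: 30.0
```

```bash
python3 mv.py .641 -.069 .105 -.069
```

```text
turn [-0.0005  0.0017 -0.002 ] shift after [ 0.0008  0.0013 -0.0083] shift before [ 0.0007  0.0013 -0.0084]
pos [ 0.6396 -0.0697  0.0967] q7 -0.22 t 13.73 F [-0.3728  0.2913 -0.2072] 0.01203637266423522 29.992707073688507
```

Emit:
play_rows(
  series=[
    {"ax":0,"ay":0,"az":0,"tx":0,"ty":0,"tz":0.004,"grip":-1},
    {"ax":0,"ay":0,"az":0,"tx":0,"ty":0,"tz":0.004,"grip":-1},
    {"ax":0,"ay":0,"az":0,"tx":0,"ty":0,"tz":0.002,"grip":-1},
    {"ax":0,"ay":0,"az":0,"tx":0,"ty":0,"tz":0,"grip":-1},
    {"ax":0,"ay":0,"az":0,"tx":0,"ty":0,"tz":0,"grip":-1},
    {"ax":0,"ay":0,"az":0,"tx":0,"ty":0,"tz":0,"grip":-1},
  ],
  newtons=40,
)

```text
clock: 14.23
ee_pos: [0.6404, -0.0696, 0.0877]
eef_rot: [0.001, 0.732, 0.682, 0.0]
force: [0.2, -0.2, 3.7]
opening: 0.0122
grip_force: 40.0
```

Emit:
play_rows(
  series=[
    {"ax":0,"ay":0,"az":0,"tx":0,"ty":0,"tz":0.003,"grip":-1},
    {"ax":0,"ay":0,"az":0,"tx":0,"ty":0,"tz":0.003,"grip":-1},
    {"ax":0,"ay":0,"az":0,"tx":0,"ty":0,"tz":0,"grip":-1},
    {"ax":0,"ay":0,"az":0,"tx":0,"ty":0,"tz":0,"grip":-1},
    {"ax":0,"ay":0,"az":0,"tx":0,"ty":0,"tz":0,"grip":-1},
  ],
)

```text
clock: 14.65
ee_pos: [0.6405, -0.0696, 0.0816]
eef_rot: [0.001, 0.732, 0.682, 0.0]
force: [0.6, -0.5, 5.8]
opening: 0.0119
grip_force: 40.0
```

Emit:
play_rows(
  series=[
    {"ax":0,"ay":0,"az":0,"tx":0,"ty":0,"tz":0.002,"grip":-1},
    {"ax":0,"ay":0,"az":0,"tx":0,"ty":0,"tz":0.001,"grip":-1},
    {"ax":0,"ay":0,"az":0,"tx":0,"ty":0,"tz":0,"grip":-1},
    {"ax":0,"ay":0,"az":0,"tx":0,"ty":0,"tz":0,"grip":-1},
    {"ax":0,"ay":0,"az":0,"tx":0,"ty":0,"tz":0,"grip":-1},
  ],
)

```text
clock: 15.07
ee_pos: [0.6406, -0.0696, 0.0807]
eef_rot: [0.002, 0.732, 0.681, 0.0]
force: [-2.6, -0.4, 14.7]
opening: 0.0117
grip_force: 40.0
```

```bash
python3 mv.py .641 -.069 .105 -.069
```

```text
turn [ 0.0024  0.0021 -0.0022] shift after [ 0.0006  0.0004 -0.0243] shift before [ 0.0006  0.0004 -0.0243]
pos [ 0.6406 -0.0696  0.0807] q7 -0.23 t 15.07 F [-2.6269 -0.4385 14.6861] 0.011711020841703407 40.00248849391937
```

The shoe is bottomed: the spring showed 3.7 to 5.8 N, then the force jumped to 14.7 N as motion stopped at foot z ≈ 24 mm. I'll hold still and check.

Emit:
play_rows(
  series=[
    {"ax":0,"ay":0,"az":0,"tx":0,"ty":0,"tz":0,"grip":-1},
    {"ax":0,"ay":0,"az":0,"tx":0,"ty":0,"tz":0,"grip":-1},
    {"ax":0,"ay":0,"az":0,"tx":0,"ty":0,"tz":0,"grip":-1},
    {"ax":0,"ay":0,"az":0,"tx":0,"ty":0,"tz":0,"grip":-1},
    {"ax":0,"ay":0,"az":0,"tx":0,"ty":0,"tz":0,"grip":-1},
    {"ax":0,"ay":0,"az":0,"tx":0,"ty":0,"tz":0,"grip":-1},
  ],
)

```text
clock: 15.57
ee_pos: [0.6406, -0.0696, 0.0807]
eef_rot: [0.002, 0.732, 0.682, 0.0]
force: [-3.4, -0.4, 15.2]
opening: 0.0117
grip_force: 40.0
```

```bash
python3 mv.py .641 -.069 .0807 -.069; python3 - <<'E'
from workcell import imaging
import cv2
im=imaging.snapshot("side")["image"][140:260,220:380,::-1]
cv2.imwrite("pics/g.png",cv2.convertScaleAbs(cv2.resize(im,(800,600),interpolation=cv2.INTER_CUBIC),alpha=1.5))
E
```

```text
turn [ 0.0024  0.0021 -0.0021] shift after [0.0006 0.0004 0.    ] shift before [0.0006 0.0004 0.    ]
pos [ 0.6406 -0.0696  0.0807] q7 -0.23 t 15.57 F [-3.3556 -0.3805 15.2435] 0.011701727909172085 40.002577900886536
```

View pics/g.png

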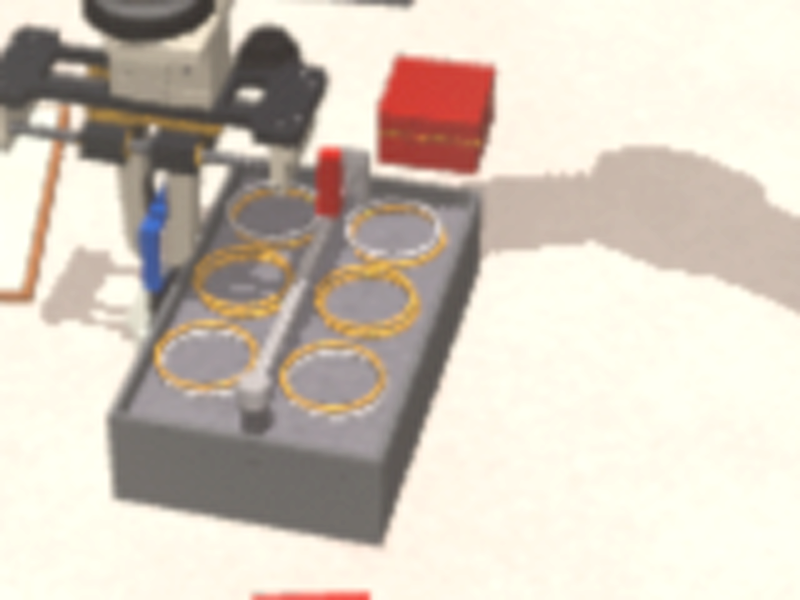

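The holder stands upright behind the lip at (150,290), held by the fingers, and the bar is closed, with its tab at (330,180). Handing in.

```bash
python3 -c "
from workcell import order
print(order.finish_job())"
```

```text
the job is handed in; nothing more can be done
None
```

The job is handed in (no verdict was returned): the bar is closed in its catch, the blue holder is held upright behind the lip and pressed fully home at about 15 N, and the ring box, loupe and loose bangle were not touched.

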